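# Feed used bottles through a shuttered canister neck

### The job

Clear the small used blue-capped lab bottles that stand on the bench into the disposal canister, one at a time: set a bottle down upright in the canister's neck so that it rests on the closed shutter, swing the shutter lever all the way to its stop so that the bottle drops inside, and let the lever spring fully home before bringing the next. When every small bottle is in and the shutter is closed, seat the grey dust plug fully down in the neck; leave the larger red-capped bottle, the petri dish and the marker where they are.

Things in the scene. Friction and masses are not known exactly. Their poses are not given: they have to be found in the camera images.
- canister: Disposal canister, fixed to the bench: clear upright drum 165 mm across, its flat metal head 198 mm above the bench, a narrow white neck in the middle of the head. Origin: centre of its underside; z up, through the neck. The drum is 180 mm deep inside, with a cone in the floor that makes bottles topple aside. The shutter lever is on its +y side and at home points to its own -x.
- neck_rim (a point): Centre of the neck's upper rim, 218 mm above the bench, axes as the canister's. Bore 46 mm wide, outside 56 mm. The closed shutter lies 28 mm below the rim: a small bottle standing on it has its underside 190 mm above the bench and sticks 47 mm out of the rim.
- lever_hinge (a point): Point on the upright axis of the shutter lever, 42 mm to the canister's own +y from the neck's axis; fixed to the canister, axes as the canister's.
- lever_post (a point): Top centre of the lever's handle post: an upright black round post 16 mm thick, rising from 213 to 258 mm above the bench, 95 mm from lever_hinge; the lever arm below it is 13 mm wide and spans 204 to 210 mm above the bench. It moves with the lever, its x axis points from the post towards the hinge.
- shutter (a joint): Angle of the sprung shutter lever (rad). 0: home, shutter closed under the neck, lever pointing to the canister's own -x. Grows clockwise seen from above (post moves to the canister's own +y) to the stop at 1.25, where the bore is open; a bottle drops shortly before. A spring drives it back to 0 when released: about 1 N at the post at home, 4.5 N at the stop.
- bottle_1: Small pale translucent lab bottle with blue screw cap, round, 36 mm across, 75 mm high (straight body to about 50 mm, cap 18 mm across from 63 mm up), about 70 g, standing on the bench or the 2 mm mat on it. Origin: centre of its underside; z up through the cap. To be put in the canister. May be absent.
- bottle_2: Small pale translucent lab bottle with blue screw cap, round, 36 mm across, 75 mm high (straight body to about 50 mm, cap 18 mm across from 63 mm up), about 70 g, standing on the bench or the 2 mm mat on it. Origin: centre of its underside; z up through the cap. To be put in the canister. May be absent.
- bottle_3: Small pale translucent lab bottle with blue screw cap, round, 36 mm across, 75 mm high (straight body to about 50 mm, cap 18 mm across from 63 mm up), about 70 g, standing on the bench or the 2 mm mat on it. Origin: centre of its underside; z up through the cap. To be put in the canister. May be absent.
- bottle_4: Small pale translucent lab bottle with blue screw cap, round, 36 mm across, 75 mm high (straight body to about 50 mm, cap 18 mm across from 63 mm up), about 70 g, standing on the bench or the 2 mm mat on it. Origin: centre of its underside; z up through the cap. To be put in the canister. May be absent.
- bottle_5: Small pale translucent lab bottle with blue screw cap, round, 36 mm across, 75 mm high (straight body to about 50 mm, cap 18 mm across from 63 mm up), about 70 g, standing on the bench or the 2 mm mat on it. Origin: centre of its underside; z up through the cap. To be put in the canister. May be absent.
- plug: Grey dust plug, standing on the bench: a foot 38 mm across and 14 mm high with a bevelled edge that fits in the neck, then a flange 64 mm across and 6 mm thick that comes to lie on the rim, then a round grip 24 mm across and 24 mm high; 44 mm high in all. Origin: centre of the underside of the foot; z up. Seated, its origin is 14 mm below the rim.
- wash_bottle: Bystander: larger pale lab bottle with red cap, 50 mm across, 105 mm high, origin at the centre of its underside. Leave alone.
- petri: Bystander: clear petri dish, 62 mm across, 14 mm high, origin at the centre of its underside. Leave alone.
- marker: Bystander: black-capped marker pen, 138 mm long along its own y, 12 mm thick, origin at the centre of its underside. Leave alone.

How it is judged (in metres and radians):
On the way, in this order (a step that is already met when the one before it is completed fails the run):
1. the shutter lever has been swung to its stop with the neck unplugged (value of joint shutter above 1.17 rad and horizontal distance between plug and neck_rim above 0.05 m), for 0.1 s.
2. every small bottle is inside the drum below the shutter, and the lever is back home (horizontal distance between each of bottle_1, bottle_2, bottle_3, bottle_4, bottle_5 and canister below 0.08 m and height (world z) of each of bottle_1, bottle_2, bottle_3, bottle_4, bottle_5 below 0.178 m and value of joint shutter below 0.08 rad), for 0.3 s.
3. the dust plug is seated in the neck (horizontal distance between plug and neck_rim below 0.008 m and z of plug in the frame of neck_rim below -0.01 m and angle between plug's own z axis and vertical below 0.12 rad), for 0.2 s.
At the end, for the whole second after the job is handed in: Every small bottle lies inside the canister below the shutter, the lever is within 0.08 rad of home, and the plug sits in the neck: within 8 mm of its centre, at least 10 mm down in the bore (14 is fully down), upright within 0.12 rad, released and at rest (all of step 2 and all of step 3 and linear speed of plug below 0.02 m/s and contact force between the fingers and plug below 0.1 N); the robot touches nothing.
It fails at once if a small bottle let go high above the neck, or on top of another bottle in it, instead of being set down in the neck ((horizontal distance between bottle_1 and neck_rim below 0.025 m and z of bottle_1 in the frame of neck_rim above 0.035 m and contact force between the fingers and bottle_1 below 0.05 N) or (horizontal distance between bottle_2 and neck_rim below 0.025 m and z of bottle_2 in the frame of neck_rim above 0.035 m and contact force between the fingers and bottle_2 below 0.05 N) or (horizontal distance between bottle_3 and neck_rim below 0.025 m and z of bottle_3 in the frame of neck_rim above 0.035 m and contact force between the fingers and bottle_3 below 0.05 N) or (horizontal distance between bottle_4 and neck_rim below 0.025 m and z of bottle_4 in the frame of neck_rim above 0.035 m and contact force between the fingers and bottle_4 below 0.05 N) or (horizontal distance between bottle_5 and neck_rim below 0.025 m and z of bottle_5 in the frame of neck_rim above 0.035 m and contact force between the fingers and bottle_5 below 0.05 N)).
It fails at once if a bystander (red-capped bottle, petri dish, marker) moved more than 30 mm (distance of any of wash_bottle, petri, marker from where it was at the start of the episode above 0.03 m).
Of bottle_1, bottle_2, bottle_3, bottle_4, bottle_5 only 3 to 4 are there at a start; the rules pass over those that are not, and their reading is None.
At some moment in a run one of plug may be knocked a few centimetres aside while the robot is not near it.
It also fails if it takes over 210 s, if anything falls off the work surface, if the arm or the gripper's body presses on something with over 40 N, if the wrist force passes 120 N, or if a joint passes its speed limit or range.

### The arm

A 6-joint arm with a two-finger parallel gripper is mounted at the origin on a cart in front of the work surface, level with it; the furniture and walls round the work are solid. World frame = base frame: x ahead of the robot, y to its left, z up, the work surface at z = 0. Lengths are in mm, angles in rad, forces in N, time in s.
With the tool pointing down it reaches from about 350 to 775 mm from the base axis. Payload 7.3 kg.
Tool frame: the origin (TCP) lies on the mounting face of the last link; the fingertips stand 178 mm ahead of it and the grasp point (between the pads) lies 159 mm ahead of it; z points along the fingers, y is the line along which they close (so a half turn about z gives the same grasp; the last joint's range is limited). The gripper opens to 92 mm and grips with 3 to 60 N. Pads are 19 mm wide; open, the fingers measure 130 mm over their backs; the gripper's body (75 mm by 190 mm) begins 47 mm behind the grasp point.
Start: joints at [1.093, 0.342, 1.524, -0, 1.275, -0.146], TCP at [170.995, 496.375, 404.741] pointing down, gripper open.
Joint ranges: [-2.53, 2.53], [-0.77, 2.02], [0.04, 2.7], [-1, 4.14], [0.28, 2.66], [-3.11, 3.11]. Speed limits (rad/s): [2.57, 2.57, 3.14, 3.14, 3.14, 3.14].

### API

Orientations are given as [roll, pitch, yaw] about the fixed x, y, z axes, in that order (R = Rz(yaw) Ry(pitch) Rx(roll)).
In Python, from plant import bot, optics, probe_bus, close_job gives the robot as it stands (bot), with the cameras (optics), the readings (probe_bus) and the job as plain functions.
- The arm moves only by the tool shift_gripper, called after ">>>" as name(argument=value, ...) on one line, values as JSON. Schema: {"type":"object","properties":{"motion":{"type":"string"},"only":{"type":"string"},"quiet":{"type":"boolean"},"lines":{"type":"string"}},"required":["motion"],"additionalProperties":false}. motion is a string of 1 to 5 rows, parted by semicolons, with the numbers parted by commas; each row has 5 numbers: the finger opening in mm, then dx, dy, dz in mm, then a turn about the tool's z in rad; each row is the pose to reach, as a shift and turn from the pose commanded when the call began, along the tool's axes at that moment; what a row does not reach only later rows make up. A row lasts 1/8 s, in which the tool goes at most 62.5 mm and 0.188 rad, less where a joint would pass 70% of its speed; a pose out of reach is approached as far as the arm can. The fingers move at their own pace and stop on an object; the grip force is fixed at half the most. Time passes only in rows, so rows that do not move let the fingers close. The tool returns the time, the measured TCP pose, the force, the opening and the grip force at its end. only (a regular expression) keeps the lines of the reply that match it, lines (a string "A,B") keeps lines A to B, and quiet returns only ok. Input that does not fit is refused with a message, and nothing moves.
- probe_bus.get_obs(): the state, without advancing time (a new reading comes with each control period).
- optics.capture(name): name is "side" or "top" or "wrist"; returns a dict with "color" (420x560x3 uint8, red, green, blue), "K" (3x3 intrinsics, pixels), "R" (3x3) and "t" (3): a world point X has camera coordinates R X + t. Camera axes: x right, y down, z forward; pixel columns grow to the right and rows downward; lengths in mm; the calibration is good to about 2 mm. A picture is of the moment at which its call begins. There is no depth.
- close_job(): hands the job in; it is judged then, once.
The state is a dict: "time": time; "joint_positions": joint angles; "dq": joint speeds; "tau": joint torques, N m; "tool_pos": TCP position; "tcp_rot": TCP orientation; "contact_force": force on the tool from outside, world axes, zero at the start; "moment": the same for the moment, N m; "grip_width": finger opening in mm; "finger_force": force on a finger pad.
Only numpy, scipy, OpenCV 4.12 (cv2) and the standard library are available. Lean on these libraries where they do the work, as an engineer would, in place of code of your own. Each camera call takes 0.05 s, during which the arm holds its last target. There are 200 camera calls.

## Working session

There is one attempt and no reset: what is moved stays moved. The work goes in short steps, Python scripts to look and compute and a tool call to move; the robot and the scene stay as the last step left them, time stands still between calls to the robot, and variables do not carry over. Pictures are saved under pics/ and viewed, at most 14 in all, crops included, and the job is handed in when it is done.

```bash
ls; mkdir -p pics
```

Run:
```python
from plant import bot, optics, probe_bus, close_job
import cv2
o=probe_bus.get_obs();print(o)
for n in("top","side"):
    c=optics.capture(n);cv2.imwrite(f"pics/{n}0.png",c["color"][:,:,::-1]);print(n,c["K"],c["R"],c["t"])
```

```text
pics
plant.py
{'time': 0.0, 'joint_positions': array([ 1.09300287e+00,  3.42712353e-01,  1.52501570e+00,  5.31703950e-06,
        1.27541282e+00, -1.45986824e-01]), 'dq': array([-4.39446526e-04,  8.24092428e-04,  2.06380755e-04, -5.43549922e-04,
       -4.38729647e-04,  6.45888145e-05]), 'tau': array([ 1.05975065e-03, -4.31243026e+01, -2.44222713e+01,  7.18846754e-02,
        5.59513725e-02, -1.32595487e-04]), 'tool_pos': array([170.92689309, 496.24933098, 404.0506018 ]), 'tcp_rot': array([-3.14006165e+00, -2.30247273e-04,  2.80978430e+00]), 'contact_force': array([ 0.10529879, -0.58132875, -0.05731513]), 'moment': array([-0.01648204, -0.00466357, -0.01361308]), 'finger_force': 0.0, 'grip_width': 92.03617976372432}
top [[517.74360745   0.         280.1608333 ]
 [  0.         517.74360745 214.48587656]
 [  0.           0.           1.        ]] [[-0.00594915 -0.99997531 -0.0037391 ]
 [-0.98220606  0.00654525 -0.18769237]
 [ 0.18771221  0.00255596 -0.98222075]] [  87.72198206  524.48340797 1682.05406978]
side [[544.52104523   0.         283.52912576]
 [  0.         544.52104523 217.11667726]
 [  0.           0.           1.        ]] [[-0.99853225 -0.0499014  -0.02105236]
 [-0.00958136  0.54532931 -0.83816713]
 [ 0.05330618 -0.8367352  -0.54500703]] [ 510.83225091   75.2628321  1722.002852  ]
```

View pics/top0.png

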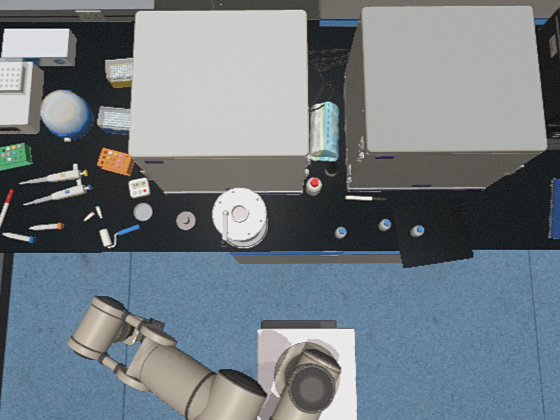

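View pics/side0.png

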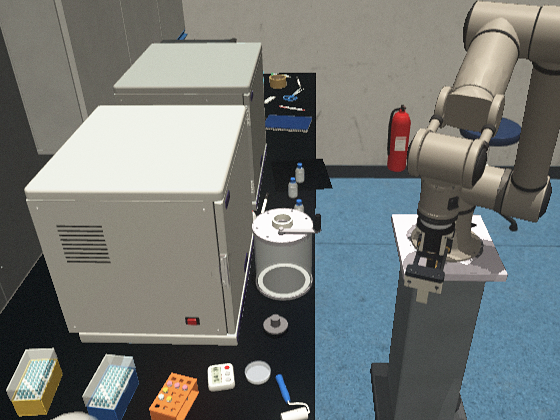

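The top view shows three blue caps at (341,231), (385,224) and (417,230). The plug is at (186,220), the neck at (240,213), and the lever post near (225,240). The petri dish is at (143,212), the red cap at (314,184) and the marker at (365,198).

Create h.py:
```python
from plant import bot, optics, probe_bus, close_job
import numpy as np, cv2
def ray(c,uv,z):
    d=c["R"].T@np.linalg.solve(c["K"],[uv[0],uv[1],1.]); o=-c["R"].T@c["t"]
    return o+d*(z-o[2])/d[2]
def blobs(c,lo,hi,mn=4):
    h=cv2.cvtColor(c["color"],cv2.COLOR_RGB2HSV)
    n,_,s,ce=cv2.connectedComponentsWithStats(cv2.inRange(h,lo,hi))
    return [(ce[i],s[i]) for i in range(1,n) if s[i][4]>=mn]
def proj(c,X):
    p=c["K"]@(c["R"]@np.array(X,float)+c["t"]); return p[:2]/p[2]
def shot(c,name,box,k):
    a,b,w,h=box; im=c["color"][b:b+h,a:a+w,::-1]
    cv2.imwrite(f"pics/{name}.png",cv2.resize(im,None,fx=k,fy=k,interpolation=cv2.INTER_CUBIC))
```

Run:
```python
from h import *
np.set_printoptions(precision=1,suppress=True)
c=optics.capture("top"); s=optics.capture("side")
for q,z in((c,75),(s,75)):
    for ce,st in blobs(q,(100,100,60),(125,255,255)):
        if st[4]<250: print(ce,st[2:],ray(q,ce,z))
    print()
a=c["color"][175:275,125:285];b=c["color"][165:265,290:450]
cv2.imwrite("pics/t1.png",cv2.resize(np.vstack([a,b])[:,:,::-1],None,fx=3,fy=3,interpolation=cv2.INTER_CUBIC))
shot(s,"s1",(225,150,130,190),3)
print(ray(c,(240,213),218),ray(c,(186,220),40),ray(c,(143,212),10),ray(c,(314,184),105))
```

```text
[540.5  20.1] [ 16   8 102] [1215.2 -842.3   75. ]
[32.8 60.1] [15  8 65] [1076.2  947.3   75. ]
[56.2 61. ] [3 3 5] [1072.3  864.8   75. ]
[69.4 90.1] [6 3 8] [963.1 811.   75. ]
[115.3 131.2] [26  7 79] [812.8 643.9  75. ]
[ 89.7 186.5] [ 6  6 22] [619.3 718.8  75. ]
[ 66.8 191.8] [3 2 4] [602.  794.3  75. ]
[387.  222.4] [ 7  6 31] [ 491.5 -266.2   75. ]
[128.4 229.5] [ 23  12 128] [473.3 582.5  75. ]
[420.2 228.7] [ 8  6 33] [ 469.7 -374.1   75. ]
[341.6 230.5] [ 6  6 26] [ 465.4 -116.6   75. ]
[ 32.  239.4] [ 7  8 43] [442.7 896.8  75. ]
[512.5 249. ] [4 1 4] [ 401.  -669.7   75. ]
[ 63.5 252. ] [4 1 4] [400.6 790.5  75. ]
[532.  286.5] [1 4 4] [ 279.9 -721.2   75. ]
[533.4 302.4] [4 3 5] [ 229.7 -720.8   75. ]
[342.5 327. ] [4 1 4] [ 156.6 -110.7   75. ]
[ 73.8 352. ] [3 3 4] [ 84.8 735.3  75. ]
[357.2 378. ] [2 3 4] [   1.5 -152.    75. ]
[123.6 384. ] [6 4 7] [-12.4 573.7  75. ]
[123.4 404.2] [2 3 5] [-72.1 571.2  75. ]
[543.4 412. ] [3 5 5] [-101.7 -719.1   75. ]
[123. 416.] [3 5 6] [-106.5  570.7   75. ]

[182.2  36.4] [ 9  7 34] [ 1283.3 -2171.1    75. ]
[289.7  97.5] [14 
[... 4704 characters left out ...]
0.1  75. ]
[318.1 326.7] [ 9 14 37] [403.4 468.2  75. ]
[323.6 322.9] [4 3 7] [390.  454.7  75. ]
[479.  332.6] [5 2 5] [ 24.8 476.8  75. ]
[320.  345.2] [10 14 45] [399.  527.9  75. ]
[328.  341.8] [3 2 4] [380.4 516.6  75. ]
[326.4 344.7] [5 3 7] [384.2 526.1  75. ]
[334.6 360. ] [2 3 5] [366.6 571.8  75. ]
[328.2 361.3] [3 3 6] [381.1 576.2  75. ]
[282.6 387.5] [ 16  30 202] [479.4 652.   75. ]
[523.7 376.6] [ 8  5 12] [-37.9 606.   75. ]
[512.4 379. ] [ 8  7 25] [-12.  613.5  75. ]
[505.8 378.8] [2 3 4] [  1.9 613.2  75. ]
[316.9 394. ] [ 7 16 39] [406.4 666.4  75. ]
[319.4 406.6] [4 3 5] [401.3 698.   75. ]

[498.3 205.1 218. ] [510.2 400.9  40. ] [544.5 554.9  10. ] [615.3 -27.1 105. ]
```

View pics/t1.png

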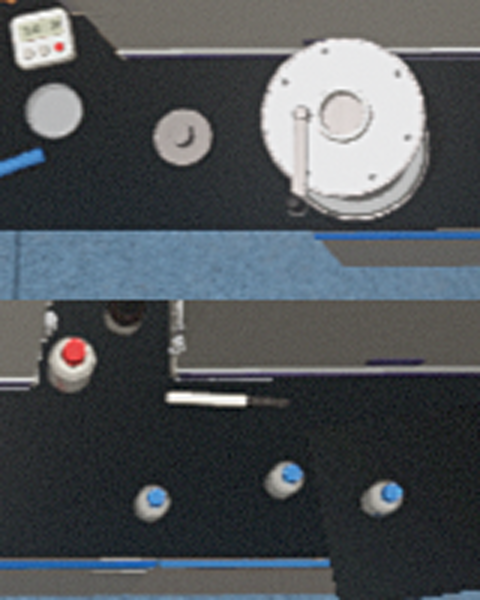

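View pics/s1.png

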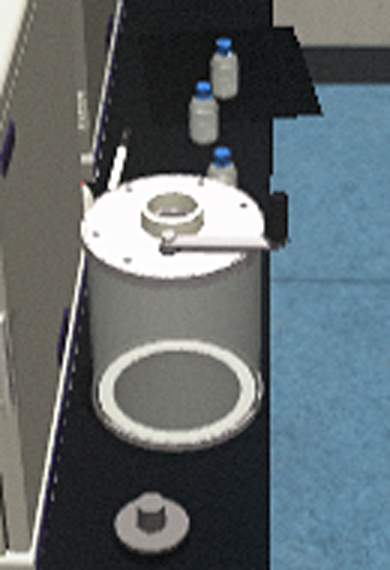

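The crops show the neck at about (342,115) and the lever pointing toward the robot, from its hinge at (302,113) to the post at (297,205), so canister yaw is about 0. They also show three small bottles. Both views agree within a few mm on caps near (465,-116), (491,-265) and (470,-374). Next I align the tool with the world axes and go above the neck to look with the wrist camera.

>>> shift_gripper(motion="92,0,0,-40,-0.188;92,0,0,-60,-0.3318;92,0,0,-60,-0.3318")

```text
time: 0.57
tool_pos: [171.0, 496.4, 465.9]
tcp_rot: [3.139, 0.001, 3.14]
contact_force: [-0.6, 0.4, 0.1]
grip_width: 92.1
finger_force: 0.0
```

>>> shift_gripper(motion="92,-60,-20,0,0;92,-115,-50,0,0;92,-170,-90,0,0;92,-220,-130,0,0;92,-260,-170,0,0")

```text
time: 1.2
tool_pos: [431.0, 326.3, 463.0]
tcp_rot: [-3.141, -0.002, 3.138]
contact_force: [0.0, 0.6, 0.6]
grip_width: 91.5
finger_force: 0.0
```

>>> shift_gripper(motion="92,0,-60,0,0;92,0,-120,0,0;92,0,-120,0,0;92,0,-120,0,0")

```text
time: 1.7
tool_pos: [429.6, 207.7, 463.9]
tcp_rot: [3.141, -0.001, 3.139]
contact_force: [-0.3, 0.8, 1.4]
grip_width: 91.7
finger_force: 0.0
```

Run:
```python
from h import *
np.set_printoptions(precision=1,suppress=True)
c=optics.capture("wrist"); cv2.imwrite("pics/w1.png",c["color"][:,:,::-1]); print(-c["R"].T@c["t"],probe_bus.get_obs()["tool_pos"],c["R"],c["K"][0,0])
t=optics.capture("top")
for p,z in(((125+342/3,175+115/3),218),((125+302/3,175+113/3),215),((125+297/3,175+205/3),258)): print(ray(t,p,z))
```

```text
[349.9 207.2 444.5] [429.6 208.3 464.1] [[ 0.   1.   0. ]
 [ 1.  -0.   0.3]
 [ 0.3  0.  -1. ]] 331.8414803742377
[497.3 208.1 218. ]
[500.2 248.7 215. ]
[401.  247.6 258. ]
```

View pics/w1.png

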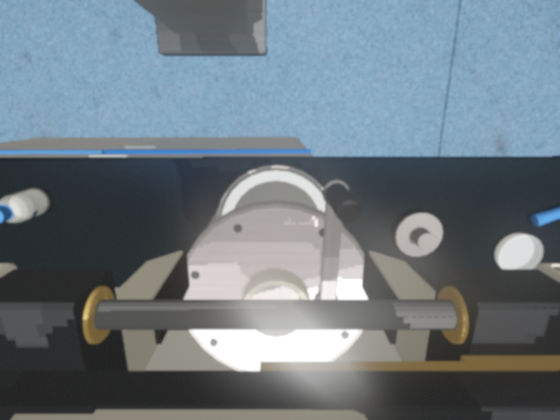

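The wrist view has the neck at (275,300), half covered by the gripper bar. The post is at (340,190) and the plug at (420,233). Moving forward over the neck gives a clear view.

>>> shift_gripper(motion="92,-50,0,0,0;92,-68,0,0,0;92,-68,0,0,0;92,-68,0,0,0")

```text
time: 2.3
tool_pos: [496.8, 208.6, 464.4]
tcp_rot: [-3.142, -0.001, -3.14]
contact_force: [-0.5, 0.3, 0.1]
grip_width: 91.8
finger_force: 0.0
```

Run:
```python
from h import *
np.set_printoptions(precision=1,suppress=True)
c=optics.capture("wrist"); cv2.imwrite("pics/w2.png",c["color"][:,:,::-1]); print(proj(c,(498,207,218)),proj(c,(402,249,258)))
```

```text
[273.8 227.8] [353.6  81.2]
```

View pics/w2.png

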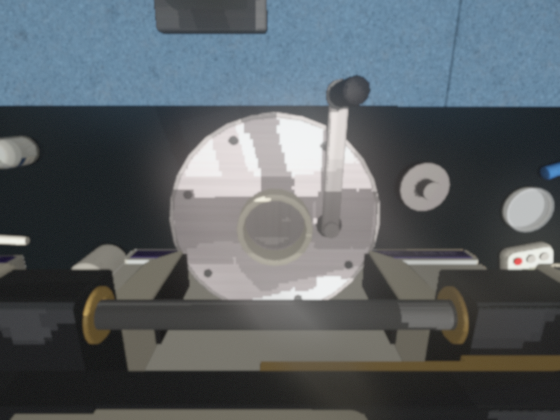

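The wrist view is clear now: the rim is centred at (275,228), the hinge at (330,229), the post top at about (354,90) and the plug grip at about (432,187).

Run:
```python
from h import *
np.set_printoptions(precision=1,suppress=True)
c=optics.capture("wrist")
for p,z in(((275,228),218),((330,229),211),((354,90),258),((275,211),198),((338,107),210),((331,228),210)): print(ray(c,p,z))
g=cv2.cvtColor(c["color"],cv2.COLOR_RGB2GRAY)
shot(c,"w2c",(220,60,180,180),3.3)
```

```text
[498.3 207.8 218. ]
[501.5 249.  211. ]
[406.3 249.5 258. ]
[491.4 207.8 198. ]
[414.4 250.2 210. ]
[501.  249.9 210. ]
```

View pics/w2c.png

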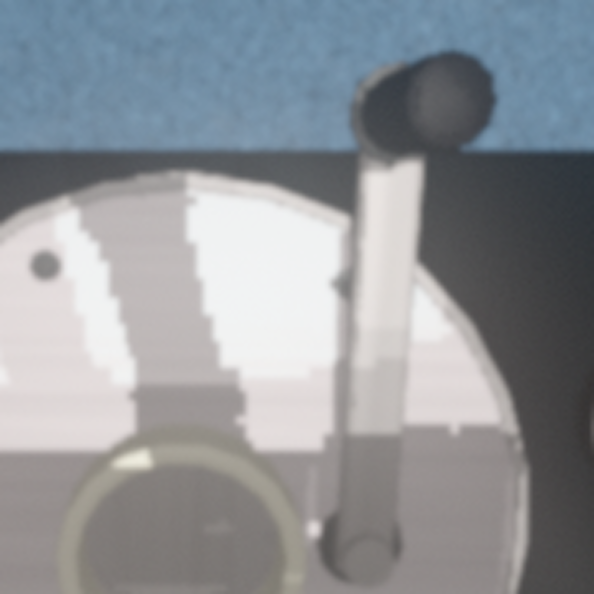

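Run:
```python
from plant import bot, optics, probe_bus, close_job
for i in range(2): o=probe_bus.get_obs();print(o['time'],o['tool_pos'],o['tcp_rot'])
```

```text
2.4 [496.75075418 208.26531586 464.86518933] [ 3.14145455e+00 -8.88441839e-05 -3.14059398e+00]
2.4 [496.75075418 208.26531586 464.86518933] [ 3.14145455e+00 -8.88441839e-05 -3.14059398e+00]
```

>>> shift_gripper(motion="92,10,-62,0,0;92,20,-124,0,0;92,30,-186,0,0;92,40,-248,0,0;92,50,-310,0,0")

```text
time: 3.02
tool_pos: [446.6, -102.0, 465.3]
tcp_rot: [-3.141, 0.001, -3.141]
contact_force: [2.8, -0.1, 0.4]
grip_width: 91.7
finger_force: 0.0
```

>>> shift_gripper(motion="92,-16,-10,60,0;92,-16,-12,60,0;92,-16,-12,60,0;92,-16,-12,60,0")

```text
time: 3.52
tool_pos: [464.0, -111.8, 406.8]
tcp_rot: [-3.14, 0.003, -3.14]
contact_force: [-0.3, 0.7, -0.2]
grip_width: 91.7
finger_force: 0.0
```

Run:
```python
from h import *
np.set_printoptions(precision=1,suppress=True)
c=optics.capture("wrist"); cv2.imwrite("pics/w3.png",c["color"][:,:,::-1])
for X in((465,-116,75),(491,-265,75)):print(proj(c,X))
for ce,s in blobs(c,(100,120,80),(125,255,255),60):print(ce,s,ray(c,ce,72))
print(probe_bus.get_obs()['tool_pos'])
```

```text
[271.8 196.7]
[121.7 221.7]
[ 11.7 198.9] [  0 189  22  23 257] [ 468.7 -371.3   72. ]
[268.9 195.5] [262 188  14  17 148] [ 464.6 -118.9   72. ]
[125.1 216.5] [116 211  16  15 123] [ 486.5 -262.3   72. ]
[113.5 225.6] [107 215  18  17  68] [ 496.2 -275.3   72. ]
[ 464.  -111.9  406.6]
```

View pics/w3.png

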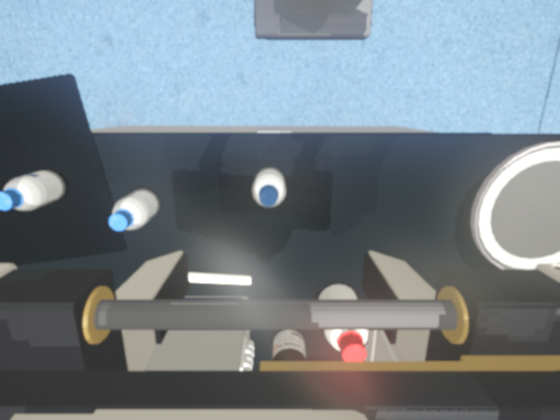

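The wrist view shows the nearest bottle, cap at (268,195), almost straight below. The other two small bottles are at (125,216) and (12,199). The remaining pale objects are the wash bottle and shelf scenery.

>>> shift_gripper(motion="92,-1,-6,60,0;92,-1,-6,120,0;92,-1,-6,150,0;92,-1,-6,150,0")

```text
time: 4.08
tool_pos: [464.7, -118.1, 253.9]
tcp_rot: [3.14, -0.003, -3.141]
contact_force: [-0.5, -0.0, 1.1]
grip_width: 92.2
finger_force: 0.0
```

>>> shift_gripper(motion="92,0,0,30,0;92,0,0,45,0;92,0,0,45,0;60,0,0,45,0;20,0,0,45,0")

```text
time: 4.7
tool_pos: [465.3, -118.9, 211.0]
tcp_rot: [-3.141, 0.002, -3.141]
contact_force: [-0.1, -0.5, 0.7]
grip_width: 76.3
finger_force: 0.0
```

>>> shift_gripper(motion="20,0,0,0,0;20,0,0,0,0;20,0,0,0,0;20,0,0,0,0")

```text
time: 5.2
tool_pos: [464.9, -118.8, 209.7]
tcp_rot: [3.141, -0.0, 3.142]
contact_force: [-0.0, -1.1, 0.1]
grip_width: 36.5
finger_force: 0.0
```

>>> shift_gripper(motion="20,0,0,0,0;20,0,0,0,0;20,0,0,-30,0;20,0,0,-90,0;20,0,0,-150,0")

```text
time: 5.82
tool_pos: [464.6, -118.7, 361.0]
tcp_rot: [3.141, -0.001, 3.142]
contact_force: [0.6, -0.3, -1.8]
grip_width: 34.2
finger_force: 30.0
```

>>> shift_gripper(motion="20,0,0,-60,0;20,0,40,-100,0;20,0,90,-100,0;20,0,150,-100,0;20,0,210,-100,0")

```text
time: 6.45
tool_pos: [464.4, 92.8, 459.7]
tcp_rot: [3.141, 0.0, 3.141]
contact_force: [0.6, -0.9, -1.3]
grip_width: 34.2
finger_force: 30.0
```

>>> shift_gripper(motion="20,-20,60,0,0;20,-34,105,0,0;20,-34,116,0,0;20,-34,116,0,0;20,-34,116,0,0")

```text
time: 7.08
tool_pos: [498.7, 206.0, 459.7]
tcp_rot: [-3.141, -0.0, 3.14]
contact_force: [0.5, 0.3, -1.1]
grip_width: 34.2
finger_force: 30.0
```

Run:
```python
from h import *
np.set_printoptions(precision=1,suppress=True)
o=probe_bus.get_obs();p=o['tool_pos'];print(p,o['grip_width'],o['finger_force'])
s=optics.capture("side");shot(s,"s2",(225,130,150,150),3.5)
x=np.array(p)-[0,0,210]
for h in(0,75): print(proj(s,x+[0,0,h]))
print(proj(s,(499,208,218)))
```

```text
[498.7 206.  459.7] 34.236253536843634 29.959443457773887
[282.5 207.1]
[281.9 182.3]
[282.6 217.6]
```

View pics/s2.png

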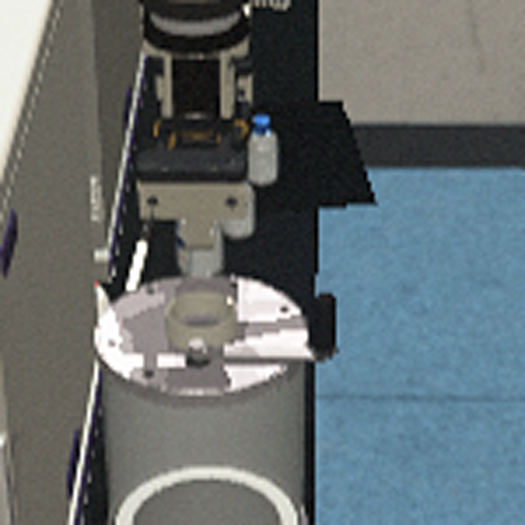

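The held bottle's base at crop (202,275) lines up with the rim centre at (202,310), and both match the prediction, so I lower it.

>>> shift_gripper(motion="20,0,2,15,0;20,0,2,30,0;20,0,2,45,0;20,0,2,53,0;20,0,2,53,0")

```text
time: 7.75
tool_pos: [498.8, 209.2, 405.9]
tcp_rot: [-3.141, -0.001, -3.142]
contact_force: [0.7, 0.8, -0.5]
grip_width: 34.4
finger_force: 30.0
```

>>> shift_gripper(motion="20,0,0,4,0;20,0,0,6,0;20,0,0,6,0")

```text
time: 8.12
tool_pos: [498.8, 209.2, 400.8]
tcp_rot: [3.141, 0.0, -3.142]
contact_force: [0.3, 0.4, -0.7]
grip_width: 34.0
finger_force: 30.0
```

>>> shift_gripper(motion="20,0,0,1.5,0;20,0,0,1.5,0;92,0,0,1.5,0;92,0,0,1.5,0;92,0,0,1.5,0")

```text
time: 8.75
tool_pos: [498.8, 209.2, 399.1]
tcp_rot: [3.142, -0.0, -3.142]
contact_force: [0.1, -0.2, 0.2]
grip_width: 59.3
finger_force: 0.0
```

>>> shift_gripper(motion="92,0,0,0,0;92,0,0,0,0;92,0,0,0,0")

```text
time: 9.12
tool_pos: [498.9, 209.2, 399.2]
tcp_rot: [3.142, 0.0, -3.142]
contact_force: [0.2, 0.5, 0.5]
grip_width: 89.1
finger_force: 0.0
```

>>> shift_gripper(motion="92,0,0,-40,0;92,0,0,-80,0;92,0,0,-80,0")

```text
time: 9.5
tool_pos: [499.0, 209.3, 482.5]
tcp_rot: [3.14, 0.007, -3.142]
contact_force: [-0.4, -0.7, -1.1]
grip_width: 91.8
finger_force: 0.0
```

Run:
```python
from h import *
s=optics.capture("side");t=optics.capture("wrist")
a=cv2.resize(s["color"][150:290,225:375],None,fx=2.6,fy=2.6);b=cv2.resize(t["color"][40:320,130:430],(390,364))
cv2.imwrite("pics/m1.png",np.hstack([a,b])[:,:,::-1])
```

```text
(no output)
```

View pics/m1.png

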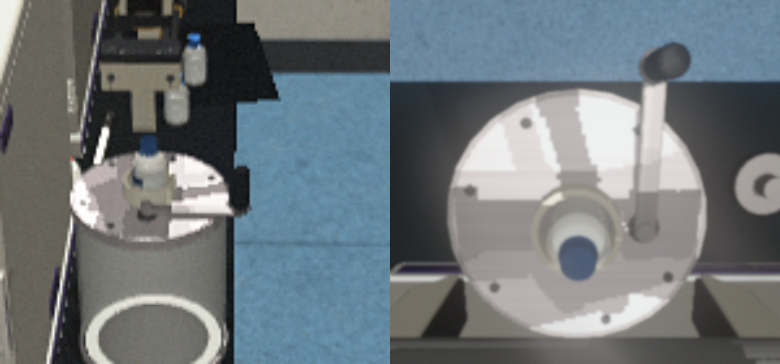

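The bottle stands upright in the neck. Next I grasp the lever post.

>>> shift_gripper(motion="60,50,20,0,0;60,93,42,0,0;60,93,42,0,0;60,93,42,40,0;60,93,42,60,0")

```text
time: 10.22
tool_pos: [406.0, 250.7, 416.6]
tcp_rot: [-3.14, -0.003, 3.141]
contact_force: [-0.1, 0.4, 0.0]
grip_width: 59.8
finger_force: 0.0
```

>>> shift_gripper(motion="60,0,0,19,0;60,0,0,19,0;8,0,0,19,0;8,0,0,19,0;8,0,0,19,0")

```text
time: 10.85
tool_pos: [406.0, 251.2, 400.8]
tcp_rot: [3.141, 0.001, -3.142]
contact_force: [0.2, 0.9, -0.4]
grip_width: 34.6
finger_force: 0.0
```

>>> shift_gripper(motion="8,0,0,0,0;8,0,0,0,0;8,0,0,0,0;8,0,0,0,0")

```text
time: 11.35
tool_pos: [405.8, 251.2, 400.4]
tcp_rot: [3.141, 0.0, -3.142]
contact_force: [-0.5, -1.3, 1.5]
grip_width: 15.5
finger_force: 30.0
```

>>> shift_gripper(motion="8,-3.5,23.4,0,0;8,-12.8,45.2,0,0;8,-27,64.2,0,0;8,-45.7,78.8,0,0;8,-58.4,85.3,0,0")

```text
time: 11.98
tool_pos: [463.7, 336.8, 399.8]
tcp_rot: [-3.14, -0.004, -3.142]
contact_force: [-6.8, -4.6, 3.3]
grip_width: 15.3
finger_force: 30.0
```

>>> shift_gripper(motion="8,-9,3.3,0,0;8,-11,4,0,0;8,-11,4,0,0;8,-11,4,0,0")

```text
time: 12.48
tool_pos: [474.2, 340.4, 399.8]
tcp_rot: [-3.14, -0.004, 3.141]
contact_force: [-6.3, -1.5, 2.0]
grip_width: 14.8
finger_force: 30.0
```

Run:
```python
from h import *
t=optics.capture("side");o=probe_bus.get_obs();print(o['contact_force'],o['finger_force'],np.degrees(0))
d=o['tool_pos'][:2]-np.array([500.5,250]);print(d,np.arctan2(d[1],-d[0]),np.hypot(*d))
shot(t,"m2",(225,130,150,150),3)
```

```text
[-6.64061149 -2.47883548  1.86083047] 30.003691613674164 0.0
[-26.26923702  90.36912948] 1.2879042356687043 94.10978895002047
```

View pics/m2.png

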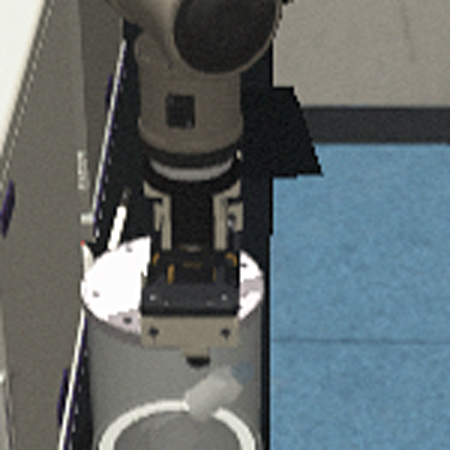

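The bottle can be seen lying inside the drum, and the lever is at its stop. I bring the lever back home along the same arc and release it.

>>> shift_gripper(motion="8,23.7,-10.5,0,0;8,42.4,-25.1,0,0;8,56.6,-44.1,0,0;8,65.9,-65.9,0,0;8,69.4,-89.3,0,0")

```text
time: 13.15
tool_pos: [404.3, 251.3, 400.0]
tcp_rot: [3.14, -0.003, -3.14]
contact_force: [-3.5, 2.7, 0.7]
grip_width: 15.3
finger_force: 30.0
```

>>> shift_gripper(motion="8,0,0,0,0;40,0,0,0,0;40,0,0,0,0;40,0,0,0,0;40,0,0,0,0")

```text
time: 13.78
tool_pos: [406.0, 251.2, 400.2]
tcp_rot: [3.142, 0.0, 3.142]
contact_force: [0.3, 0.7, -0.2]
grip_width: 39.7
finger_force: 0.0
```

>>> shift_gripper(motion="60,0,0,-40,0;60,0,0,-80,0;60,0,0,-80,0;60,0,0,-80,0")

```text
time: 14.28
tool_pos: [405.7, 251.1, 479.5]
tcp_rot: [-3.141, -0.001, 3.142]
contact_force: [-1.0, -0.5, 0.5]
grip_width: 59.8
finger_force: 0.0
```

Run:
```python
from h import *
np.set_printoptions(precision=1,suppress=True)
t=optics.capture("side");c=optics.capture("top")
for ce,s in blobs(c,(100,100,60),(125,255,255)):
    if 300<ce[0]<450 and 200<ce[1]<245: print(ce,ray(c,ce,75))
# plug & lever: grey check vs the first side view
a=cv2.imread("pics/side0.png")[:,:,::-1].astype(int); d=np.abs(t["color"].astype(int)-a).sum(2)
print("post",d[205:240,300:325].mean(),"lever",d[222:236,280:315].mean(),"plug",d[310:340,260:292].mean(),"bench",d[290:310,300:312].mean())
```

```text
[387.1 222.4] [ 491.4 -266.5   75. ]
[420.3 228.8] [ 469.6 -374.5   75. ]
post 110.84228571428571 lever 146.9469387755102 plug 9.422916666666667 bench 26.241666666666667
```

Rows: 3 calls... dy -310, then -203.

>>> shift_gripper(motion="92,-10,-60,0,0;92,-25,-120,0,0;92,-40,-180,0,0;92,-50,-240,0,0;92,-60,-300,0,0")

```text
time: 15.0
tool_pos: [465.8, -50.8, 479.2]
tcp_rot: [3.141, -0.002, 3.142]
contact_force: [2.0, 0.4, -0.1]
grip_width: 91.7
finger_force: 0.0
```

>>> shift_gripper(motion="92,-10,-60,10,0;92,-15,-118,30,0;92,-20,-170,60,0;92,-20,-212,73,0;92,-20,-212,73,0")

```text
time: 15.62
tool_pos: [485.3, -263.3, 404.2]
tcp_rot: [3.139, -0.004, 3.138]
contact_force: [0.1, 0.5, -0.3]
grip_width: 91.8
finger_force: 0.0
```

>>> shift_gripper(motion="92,0,0,0,0;92,0,0,0,0")

```text
time: 15.88
tool_pos: [486.0, -259.7, 407.6]
tcp_rot: [3.142, 0.0, -3.14]
contact_force: [-0.1, 0.2, 0.0]
grip_width: 92.0
finger_force: 0.0
```

Run:
```python
from h import *
np.set_printoptions(precision=1,suppress=True)
c=optics.capture("wrist")
for ce,s in blobs(c,(100,120,60),(125,255,255),60):print(ce,s,ray(c,ce,72))
t=optics.capture("side")
a=cv2.imread("pics/side0.png")[:,:,::-1].astype(int); d=np.abs(t["color"].astype(int)-a).sum(2)
print("post",d[205:240,300:325].mean(),"lever",d[222:236,280:315].mean(),"plug",d[310:340,260:292].mean())
print(probe_bus.get_obs()['tool_pos'])
```

```text
[154.4 179.6] [142 169  23  21 153] [ 470.3 -376.9   72. ]
[266.4 200. ] [259 191  15  18 172] [ 490.4 -268.8   72. ]
post 17.96457142857143 lever 4.895918367346939 plug 9.283333333333333
[ 486.  -259.7  407.8]
```

The lever is home (side view unchanged from the start). Bottle B is at about (490.5,-268).

>>> shift_gripper(motion="92,-4.5,-8,50,0;92,-4.5,-8,110,0;92,-4.5,-8,160,0;92,-4.5,-8,190,0;92,-4.5,-8,197,0")

```text
time: 16.6
tool_pos: [490.2, -267.9, 208.8]
tcp_rot: [3.14, -0.003, -3.141]
contact_force: [-0.5, -0.1, 0.8]
grip_width: 92.1
finger_force: 0.0
```

>>> shift_gripper(motion="92,0,0,0,0;20,0,0,0,0;20,0,0,0,0;20,0,0,0,0;20,0,0,0,0")

```text
time: 17.23
tool_pos: [490.4, -268.8, 210.5]
tcp_rot: [-3.141, 0.0, 3.142]
contact_force: [0.3, -0.1, -0.1]
grip_width: 56.4
finger_force: 0.0
```

>>> shift_gripper(motion="20,0,0,0,0;20,0,0,0,0;20,0,0,0,0;20,0,0,0,0;20,0,0,0,0")

```text
time: 17.85
tool_pos: [490.4, -268.8, 210.2]
tcp_rot: [3.141, -0.0, 3.142]
contact_force: [0.3, -0.1, 0.5]
grip_width: 34.8
finger_force: 30.0
```

>>> shift_gripper(motion="20,0,0,-30,0;20,0,0,-90,0;20,0,0,-150,0;20,0,0,-210,0;20,0,0,-250,0")

```text
time: 18.48
tool_pos: [490.1, -268.6, 463.4]
tcp_rot: [-3.14, 0.003, -3.142]
contact_force: [0.8, -0.4, -0.4]
grip_width: 34.2
finger_force: 30.0
```

>>> shift_gripper(motion="20,0,30,0,0;20,0,80,0,0;20,0,140,0,0;20,0,200,0,0;20,0,260,0,0")

```text
time: 19.1
tool_pos: [489.9, -7.0, 460.2]
tcp_rot: [3.142, 0.0, 3.141]
contact_force: [0.6, -0.8, 0.3]
grip_width: 34.3
finger_force: 30.0
```

>>> shift_gripper(motion="20,0,60,0,0;20,-4,120,0,0;20,-8,180,0,0;20,-8,217,0,0;20,-8,217,0,0")

```text
time: 19.73
tool_pos: [497.9, 210.5, 459.8]
tcp_rot: [3.141, -0.001, -3.138]
contact_force: [-0.4, -0.2, -0.9]
grip_width: 34.2
finger_force: 30.0
```

>>> shift_gripper(motion="20,0,0,0,0;20,0,0,0,0")

```text
time: 19.98
tool_pos: [498.5, 207.1, 460.3]
tcp_rot: [-3.141, 0.0, 3.14]
contact_force: [-0.5, -0.8, -1.0]
grip_width: 34.3
finger_force: 30.0
```

>>> shift_gripper(motion="20,0,1.5,15,0;20,0,1.5,30,0;20,0,1.5,45,0;20,0,1.5,54,0;20,0,1.5,54,0")

```text
time: 20.6
tool_pos: [498.3, 209.7, 405.3]
tcp_rot: [-3.141, -0.002, -3.142]
contact_force: [-0.3, 0.1, 0.7]
grip_width: 34.5
finger_force: 30.0
```

>>> shift_gripper(motion="20,0,0,4,0;20,0,0,6,0;20,0,0,6.5,0;20,0,0,6.5,0")

```text
time: 21.1
tool_pos: [498.4, 209.7, 400.1]
tcp_rot: [3.141, 0.001, -3.142]
contact_force: [-0.4, -0.1, 1.8]
grip_width: 34.0
finger_force: 30.0
```

>>> shift_gripper(motion="92,0,0,0.5,0;92,0,0,0.5,0;92,0,0,0.5,0;92,0,0,0.5,0;92,0,0,0.5,0")

```text
time: 21.72
tool_pos: [498.4, 209.7, 399.2]
tcp_rot: [3.142, -0.0, 3.142]
contact_force: [-0.4, 0.1, -0.2]
grip_width: 79.8
finger_force: 0.0
```

>>> shift_gripper(motion="92,0,0,0,0;92,0,0,-40,0;92,0,0,-80,0;92,0,0,-80,0")

```text
time: 22.22
tool_pos: [498.5, 209.8, 482.6]
tcp_rot: [3.14, 0.007, -3.141]
contact_force: [0.6, 0.3, 0.3]
grip_width: 91.8
finger_force: 0.0
```

>>> shift_gripper(motion="60,50,20,0,0;60,92.5,41.5,0,0;60,92.5,41.5,0,0;60,92.5,41.5,40,0;60,92.5,41.5,60,0")

```text
time: 22.85
tool_pos: [406.1, 250.8, 416.9]
tcp_rot: [-3.14, -0.002, 3.142]
contact_force: [0.0, -0.8, -0.1]
grip_width: 60.1
finger_force: 0.0
```

>>> shift_gripper(motion="60,0,0,19,0;60,0,0,19,0;8,0,0,19,0;8,0,0,19,0;8,0,0,19,0")

```text
time: 23.48
tool_pos: [406.0, 251.2, 400.8]
tcp_rot: [3.141, 0.001, -3.142]
contact_force: [0.4, 0.6, -0.1]
grip_width: 34.7
finger_force: 0.0
```

>>> shift_gripper(motion="8,0,0,0,0;8,0,0,0,0;8,0,0,0,0;8,0,0,0,0")

```text
time: 23.98
tool_pos: [405.8, 251.3, 400.4]
tcp_rot: [3.141, 0.0, -3.142]
contact_force: [-0.4, 0.1, 1.7]
grip_width: 15.4
finger_force: 30.0
```

Same lever cycle; the side camera looks at the stop.

>>> shift_gripper(motion="8,-3.5,23.4,0,0;8,-12.8,45.2,0,0;8,-27,64.2,0,0;8,-45.7,78.8,0,0;8,-58.4,85.3,0,0")

```text
time: 24.6
tool_pos: [463.7, 336.8, 399.7]
tcp_rot: [-3.14, -0.004, -3.142]
contact_force: [-6.8, -5.6, 4.4]
grip_width: 14.7
finger_force: 30.0
```

>>> shift_gripper(motion="8,-9,3.3,0,0;8,-11,4,0,0;8,-11,4,0,0;8,-11,4,0,0;8,-11,4,0,0")

```text
time: 25.22
tool_pos: [474.3, 340.4, 399.7]
tcp_rot: [-3.14, -0.004, 3.141]
contact_force: [-6.3, -3.0, 1.5]
grip_width: 15.1
finger_force: 30.0
```

Run:
```python
from h import *
t=optics.capture("side")
for ce,s in blobs(t,(100,60,50),(125,255,255),5):
    if 250<ce[0]<320 and 150<ce[1]<300: print(ce,s[2:])
```

>>> shift_gripper(motion="8,23.7,-10.5,0,0;8,42.4,-25.1,0,0;8,56.6,-44.1,0,0;8,65.9,-65.9,0,0;8,69.4,-89.3,0,0")

```text
time: 25.9
tool_pos: [404.3, 251.3, 400.0]
tcp_rot: [3.14, -0.003, -3.14]
contact_force: [-2.1, 2.7, 0.6]
grip_width: 15.4
finger_force: 30.0
```

>>> shift_gripper(motion="8,0,0,0,0;40,0,0,0,0;40,0,0,0,0;40,0,0,0,0;40,0,0,0,0")

```text
time: 26.52
tool_pos: [406.0, 251.2, 400.2]
tcp_rot: [-3.142, 0.0, 3.142]
contact_force: [0.4, 0.5, -0.1]
grip_width: 39.5
finger_force: 0.0
```

>>> shift_gripper(motion="60,0,0,-40,0;60,0,0,-80,0;60,0,0,-80,0;60,0,0,-80,0")

```text
time: 27.02
tool_pos: [405.7, 251.1, 479.5]
tcp_rot: [-3.141, -0.001, 3.142]
contact_force: [-1.1, 0.2, -0.7]
grip_width: 59.7
finger_force: 0.0
```

>>> shift_gripper(motion="92,-10,-60,0,0;92,-25,-120,0,0;92,-40,-180,0,0;92,-50,-240,0,0;92,-60,-300,0,0")

```text
time: 27.65
tool_pos: [465.8, -50.8, 478.7]
tcp_rot: [3.141, -0.002, 3.142]
contact_force: [0.4, 1.0, 0.3]
grip_width: 91.8
finger_force: 0.0
```

>>> shift_gripper(motion="92,0,-60,0,0;92,0,-120,0,0;92,0,-180,0,0;92,0,-240,20,0;92,0,-295,50,0")

```text
time: 28.28
tool_pos: [465.4, -345.1, 429.0]
tcp_rot: [3.141, -0.0, 3.141]
contact_force: [0.6, 0.6, 1.2]
grip_width: 91.6
finger_force: 0.0
```

>>> shift_gripper(motion="92,0,-26,23,0;92,0,-26,23,0;92,0,-26,23,0;92,0,-26,23,0")

```text
time: 28.78
tool_pos: [466.2, -367.9, 408.6]
tcp_rot: [-3.141, 0.001, -3.14]
contact_force: [0.4, -0.3, 0.7]
grip_width: 91.7
finger_force: 0.0
```

Run:
```python
from h import *
np.set_printoptions(precision=1,suppress=True)
c=optics.capture("wrist")
for ce,s in blobs(c,(100,120,60),(125,255,255),60):print(ce,s,ray(c,ce,74))
print(probe_bus.get_obs()['tool_pos'])
t=optics.capture("side")
a=cv2.imread("pics/side0.png")[:,:,::-1].astype(int); d=np.abs(t["color"].astype(int)-a).sum(2)
print("post",d[205:240,300:325].mean(),"lever",d[222:236,280:315].mean(),"plug",d[310:340,260:292].mean())
shot(t,"m3",(225,150,150,190),3)
```

```text
[264.6 199.1] [260 191  12  16 127] [ 469.7 -379.    74. ]
[ 466.2 -368.   408.7]
post 17.273142857142858 lever 5.177551020408163 plug 9.748958333333333
```

View pics/m3.png

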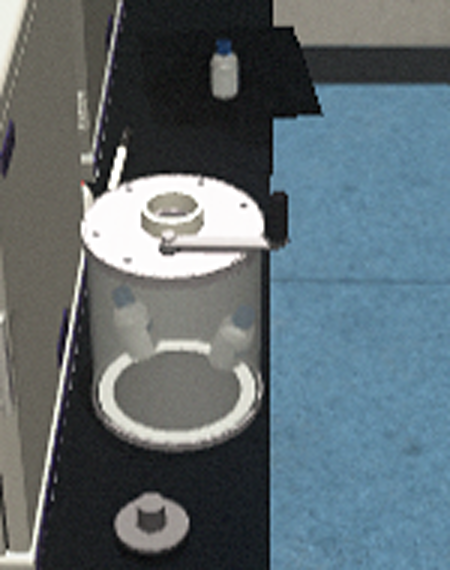

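Both bottles are inside the drum and the lever is home; the last bottle is on the mat at (470,-378).

>>> shift_gripper(motion="92,-3.7,-10,50,0;92,-3.7,-10,110,0;92,-3.7,-10,160,0;92,-3.7,-10,190,0;92,-3.7,-10,196.5,0")

```text
time: 29.5
tool_pos: [469.5, -378.2, 209.7]
tcp_rot: [3.139, -0.002, -3.141]
contact_force: [0.1, 0.3, -0.2]
grip_width: 91.9
finger_force: 0.0
```

>>> shift_gripper(motion="92,0,0,0,0;20,0,0,0,0;20,0,0,0,0;20,0,0,0,0;20,0,0,0,0")

```text
time: 30.12
tool_pos: [469.6, -379.1, 211.4]
tcp_rot: [-3.141, 0.0, 3.142]
contact_force: [0.1, 0.7, -0.2]
grip_width: 56.4
finger_force: 0.0
```

>>> shift_gripper(motion="20,0,0,0,0;20,0,0,0,0;20,0,0,0,0;20,0,0,0,0;20,0,0,0,0")

```text
time: 30.75
tool_pos: [469.5, -379.0, 211.1]
tcp_rot: [3.141, -0.0, 3.142]
contact_force: [-0.2, 0.8, 0.3]
grip_width: 34.2
finger_force: 29.8
```

>>> shift_gripper(motion="20,0,0,-30,0;20,0,0,-90,0;20,0,0,-150,0;20,0,0,-210,0;20,0,0,-250,0")

```text
time: 31.38
tool_pos: [469.3, -378.8, 464.5]
tcp_rot: [-3.139, 0.003, 3.142]
contact_force: [-0.3, -0.2, -0.5]
grip_width: 34.4
finger_force: 29.8
```

>>> shift_gripper(motion="20,0,30,0,0;20,0,80,0,0;20,0,140,0,0;20,0,200,0,0;20,0,260,0,0")

```text
time: 32.0
tool_pos: [469.1, -117.2, 461.2]
tcp_rot: [3.142, 0.0, 3.141]
contact_force: [0.9, -0.4, -0.8]
grip_width: 34.5
finger_force: 29.8
```

>>> shift_gripper(motion="20,0,60,0,0;20,-10,120,0,0;20,-20,180,0,0;20,-29,240,0,0;20,-29,290,0,0")

```text
time: 32.62
tool_pos: [498.5, 173.2, 461.0]
tcp_rot: [3.141, 0.0, -3.141]
contact_force: [0.6, -0.4, -0.7]
grip_width: 34.3
finger_force: 29.8
```

>>> shift_gripper(motion="20,0,25,0,0;20,0,37,0,0;20,0,37,0,0;20,0,37,0,0")

```text
time: 33.12
tool_pos: [498.7, 207.0, 461.2]
tcp_rot: [-3.141, 0.0, 3.14]
contact_force: [0.2, 0.3, 0.4]
grip_width: 34.3
finger_force: 29.8
```

>>> shift_gripper(motion="20,0,1.5,15,0;20,0,1.5,30,0;20,0,1.5,45,0;20,0,1.5,54,0;20,0,1.5,54,0")

```text
time: 33.75
tool_pos: [498.5, 209.4, 406.2]
tcp_rot: [-3.141, -0.002, -3.142]
contact_force: [0.5, 0.3, -0.6]
grip_width: 34.5
finger_force: 29.8
```

>>> shift_gripper(motion="20,0,0,4,0;20,0,0,7,0;20,0,0,7.5,0;20,0,0,7.5,0")

```text
time: 34.25
tool_pos: [498.6, 209.5, 399.8]
tcp_rot: [3.141, 0.0, -3.142]
contact_force: [0.2, 0.4, -0.8]
grip_width: 34.3
finger_force: 29.8
```

>>> shift_gripper(motion="20,0,0,1,0;20,0,0,1.3,0;92,0,0,1.3,0;92,0,0,1.3,0;92,0,0,1.3,0")

```text
time: 34.88
tool_pos: [498.5, 209.5, 398.3]
tcp_rot: [3.142, -0.0, 3.142]
contact_force: [-0.2, 0.3, -0.8]
grip_width: 59.8
finger_force: 0.0
```

>>> shift_gripper(motion="92,0,0,0,0;92,0,0,0,0;92,0,0,-40,0;92,0,0,-80,0;92,0,0,-80,0")

```text
time: 35.5
tool_pos: [498.7, 209.5, 481.7]
tcp_rot: [3.14, 0.007, 3.142]
contact_force: [0.3, 0.6, -0.4]
grip_width: 91.8
finger_force: 0.0
```

>>> shift_gripper(motion="60,50,20,0,0;60,92.7,41.7,0,0;60,92.7,41.7,0,0;60,92.7,41.7,40,0;60,92.7,41.7,60,0")

```text
time: 36.12
tool_pos: [406.1, 250.7, 416.1]
tcp_rot: [-3.14, -0.002, 3.141]
contact_force: [0.3, 0.6, 0.7]
grip_width: 60.0
finger_force: 0.0
```

>>> shift_gripper(motion="60,0,0,18,0;60,0,0,18,0;8,0,0,18,0;8,0,0,18,0;8,0,0,18,0")

```text
time: 36.75
tool_pos: [405.9, 251.2, 400.9]
tcp_rot: [3.141, 0.001, -3.142]
contact_force: [-0.2, -0.0, 0.6]
grip_width: 34.3
finger_force: 0.0
```

>>> shift_gripper(motion="8,0,0,0,0;8,0,0,0,0;8,0,0,0,0;8,0,0,0,0")

```text
time: 37.25
tool_pos: [405.8, 251.3, 400.5]
tcp_rot: [3.141, 0.0, -3.142]
contact_force: [-0.4, 0.6, 2.0]
grip_width: 15.6
finger_force: 30.0
```

>>> shift_gripper(motion="8,-3.5,23.4,0,0;8,-12.8,45.2,0,0;8,-27,64.2,0,0;8,-45.7,78.8,0,0;8,-58.4,85.3,0,0")

```text
time: 37.88
tool_pos: [463.8, 336.7, 399.9]
tcp_rot: [-3.14, -0.004, -3.142]
contact_force: [-6.7, -5.4, 3.4]
grip_width: 15.3
finger_force: 30.0
```

>>> shift_gripper(motion="8,-9,3.3,0,0;8,-11,4,0,0;8,-11,4,0,0;8,-11,4,0,0;8,-11,4,0,0")

```text
time: 38.5
tool_pos: [474.2, 340.3, 399.9]
tcp_rot: [-3.14, -0.005, 3.141]
contact_force: [-7.0, -2.3, 1.7]
grip_width: 15.2
finger_force: 30.0
```

>>> shift_gripper(motion="8,23.7,-10.5,0,0;8,42.4,-25.1,0,0;8,56.6,-44.1,0,0;8,65.9,-65.9,0,0;8,69.4,-89.3,0,0")

```text
time: 39.12
tool_pos: [404.3, 251.3, 400.1]
tcp_rot: [3.14, -0.003, -3.14]
contact_force: [-3.2, 4.7, 0.5]
grip_width: 15.4
finger_force: 30.0
```

>>> shift_gripper(motion="8,0,0,0,0;40,0,0,0,0;40,0,0,0,0;40,0,0,0,0;40,0,0,0,0")

```text
time: 39.75
tool_pos: [406.0, 251.2, 400.3]
tcp_rot: [-3.142, 0.0, -3.142]
contact_force: [-0.0, -0.4, -0.7]
grip_width: 40.1
finger_force: 0.0
```

>>> shift_gripper(motion="60,0,0,-40,0;60,0,0,-80,0;60,0,0,-80,0;60,-50,0,-80,0;60,-95,0,-80,0")

```text
time: 40.38
tool_pos: [501.8, 251.2, 479.5]
tcp_rot: [-3.141, -0.001, -3.141]
contact_force: [0.6, 0.2, 0.4]
grip_width: 60.0
finger_force: 0.0
```

>>> shift_gripper(motion="92,0,50,0,0;92,0,100,0,0;92,0,145,0,0;92,0,145,60,0;92,0,145,70,0")

```text
time: 41.0
tool_pos: [500.0, 396.2, 404.6]
tcp_rot: [-3.136, -0.009, -3.141]
contact_force: [-0.2, 0.6, 0.7]
grip_width: 91.7
finger_force: 0.0
```

>>> shift_gripper(motion="92,0,0,0,0;92,0,0,0,0")

```text
time: 41.25
tool_pos: [501.4, 395.8, 412.8]
tcp_rot: [3.14, 0.003, 3.141]
contact_force: [-0.2, -0.3, 0.6]
grip_width: 92.0
finger_force: 0.0
```

Run:
```python
from h import *
np.set_printoptions(precision=1,suppress=True)
c=optics.capture("wrist");s=optics.capture("side")
print(probe_bus.get_obs()['tool_pos'])
a=cv2.resize(s["color"][150:340,225:375],(300,380));b=cv2.resize(c["color"],(500,375));b=np.vstack([b,b[:5]])
cv2.imwrite("pics/m4.png",np.hstack([a,b])[:,:,::-1])
cv2.imwrite("pics/w9.png",c["color"]); g=cv2.medianBlur(cv2.cvtColor(c["color"],cv2.COLOR_RGB2GRAY),3)
print(proj(c,(510,401,20)))
h=cv2.HoughCircles(g,cv2.HOUGH_GRADIENT,1,20,param1=80,param2=15,minRadius=8,maxRadius=60); print(h[0][:12] if h is not None else h)
```

```text
[501.2 395.8 412.6]
[279.3 189.8]
[[263.5 158.5  28.1]
 [122.5 184.5  57.2]
 [417.5 320.5  50.5]
 [404.5 215.5  25.7]
 [ 96.5 148.5  42.5]
 [131.5 321.5  49.5]
 [110.5 164.5  58.3]
 [ 80.5 163.5  56.1]
 [143.5 188.5  42.7]
 [ 97.5 226.5  58.3]
 [129.5 156.5  18.8]
 [ 50.5 208.5  42.7]]
```

View pics/m4.png

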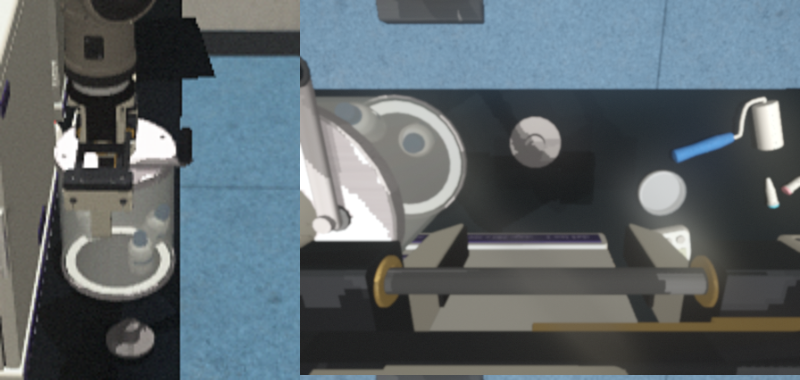

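Three bottles are down the neck. The plug was knocked aside: it now shows at wrist pixel (263.5,158.5) with a circular flange of radius 28 px, so it is upright. I measure its position now.

Run:
```python
from h import *
np.set_printoptions(precision=1,suppress=True)
def flange(c,box):
    x,y,w,h=box; im=c["color"][y:y+h,x:x+w]; g=cv2.cvtColor(im,cv2.COLOR_RGB2GRAY)
    _,m=cv2.threshold(g,0,255,cv2.THRESH_OTSU); k=max(cv2.findContours(m,cv2.RETR_EXTERNAL,cv2.CHAIN_APPROX_NONE)[0],key=cv2.contourArea)
    e=cv2.fitEllipse(cv2.convexHull(k)); return np.array(e[0])+[x,y],e[1],e[2]
c=optics.capture("wrist");s=optics.capture("side")
e=flange(c,(222,115,85,85));print(e,ray(c,e[0],19))
e=flange(s,(262,296,52,46));print(e,ray(s,e[0],19))
P=ray(c,flange(c,(222,115,85,85))[0],19)
for q in(c,s): print(proj(q,(P[0],P[1],44)),proj(q,(P[0],P[1],20)))
b=flange(c,(0,0,1,1)) if 0 else None
a=cv2.resize(s["color"][280:350,250:330],(400,350));d=cv2.resize(c["color"][110:205,215:315],(368,350))
cv2.imwrite("pics/p.png",np.hstack([a,d])[:,:,::-1])
```

```text
(array([268.4, 153. ]), (39.76192092895508, 56.730735778808594), 130.21441650390625) [467.8 388.7  19. ]
(array([292.5, 320.8]), (12.941732406616211, 20.324247360229492), 59.39137268066406) [468.4 391.6  19. ]
[268. 156.] [268.4 153.1]
[292.6 312.9] [292.7 319.8]
```

View pics/p.png

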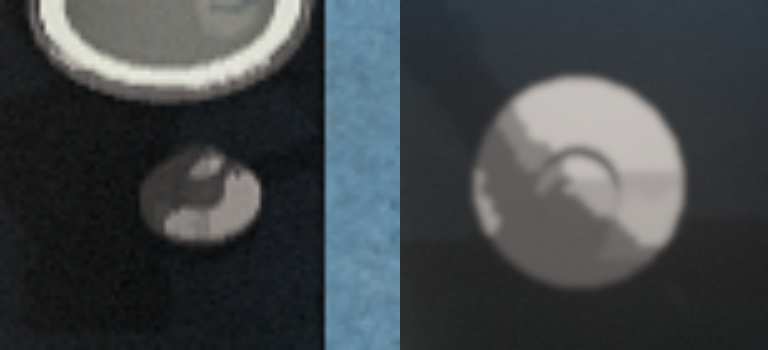

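The plug is upright: flange centre at wrist (263.6,159.2) and side (290,319), with the grip concentric.

Run:
```python
from h import *
np.set_printoptions(precision=1,suppress=True)
c=optics.capture("wrist");s=optics.capture("side")
print(ray(c,(263.6,159.2),19),ray(c,(263.9,160.3),44),ray(s,(290,319),19),probe_bus.get_obs()['tool_pos'])
```

```text
[474.1 383.1  19. ] [471.7 384.2  44. ] [475.1 385.   19. ] [500.9 396.  411.2]
```

The gripper body would come within 2 mm of the drum in this orientation. I turn 90° so the body lies along x and the camera faces away from the canister.

>>> shift_gripper(motion="92,10,-4,0,0.188;92,20,-8,0,0.376;92,27,-12,0,0.564;92,27,-12,0,0.752;92,27,-12,0,0.94")

```text
time: 42.18
tool_pos: [473.8, 384.1, 410.8]
tcp_rot: [3.141, -0.0, 2.198]
contact_force: [1.0, -0.1, -0.1]
grip_width: 91.9
finger_force: 0.0
```

>>> shift_gripper(motion="92,0,0,0,0.188;92,0,0,0,0.376;92,0,0,0,0.564;92,0,0,0,0.6305;92,0,0,0,0.6305")

```text
time: 42.8
tool_pos: [473.8, 384.2, 410.6]
tcp_rot: [3.141, -0.0, 1.574]
contact_force: [1.3, -0.2, -0.3]
grip_width: 91.9
finger_force: 0.0
```

>>> shift_gripper(motion="60,0,0,0,0;60,0,0,0,0")

```text
time: 43.05
tool_pos: [473.8, 384.2, 410.4]
tcp_rot: [3.141, -0.0, 1.574]
contact_force: [-0.1, -1.0, 0.1]
grip_width: 76.5
finger_force: 0.0
```

Run:
```python
from h import *
np.set_printoptions(precision=1,suppress=True)
o=probe_bus.get_obs();print(o['tool_pos'],o['tcp_rot'])
c=optics.capture("wrist");p=proj(c,(474,384,20));print(p)
x,y=(p-50).astype(int)
g=cv2.cvtColor(c["color"],cv2.COLOR_RGB2GRAY)[y:y+100,x:x+100]
h=cv2.HoughCircles(cv2.medianBlur(g,3),cv2.HOUGH_GRADIENT,1,30,param1=80,param2=12,minRadius=24,maxRadius=34)
for q in h[0][:3]: print(q,ray(c,q[:2]+[x,y],20))
```

```text
[473.8 384.2 410.4] [ 3.1 -0.   1.6]
[275.4 183.8]
[50.5 50.5 27.3] [474.1 384.3  20. ]
```

>>> shift_gripper(motion="60,0,0,50,0;60,0,0,110,0;60,0,0,160,0;60,0,0,190,0;60,0,0,200,0")

```text
time: 43.72
tool_pos: [473.4, 383.9, 208.4]
tcp_rot: [-3.139, 0.002, 1.574]
contact_force: [0.1, 0.0, -0.1]
grip_width: 60.2
finger_force: 0.0
```

>>> shift_gripper(motion="60,0,0,0,0;60,0,0,9,0;60,0,0,9,0;10,0,0,9,0;10,0,0,9,0")

```text
time: 44.35
tool_pos: [474.0, 384.3, 201.8]
tcp_rot: [3.141, -0.001, 1.574]
contact_force: [-0.1, -0.6, 0.7]
grip_width: 44.7
finger_force: 0.0
```

>>> shift_gripper(motion="10,0,0,0,0;10,0,0,0,0;10,0,0,0,0;10,0,0,0,0;10,0,0,0,0")

```text
time: 44.98
tool_pos: [473.9, 384.2, 201.4]
tcp_rot: [3.141, -0.0, 1.574]
contact_force: [0.9, 0.0, 0.8]
grip_width: 22.8
finger_force: 30.0
```

>>> shift_gripper(motion="10,0,0,-40,0;10,0,0,-100,0;10,0,0,-160,0;10,0,0,-220,0;10,0,0,-270,0")

```text
time: 45.6
tool_pos: [473.4, 384.0, 473.9]
tcp_rot: [3.14, -0.001, 1.574]
contact_force: [0.6, 0.1, -0.9]
grip_width: 22.5
finger_force: 30.0
```

>>> shift_gripper(motion="10,0,0,0,-0.188;10,-30,5,0,-0.376;10,-60,10,0,-0.564;10,-90,15,0,-0.752;10,-120,20,0,-0.94")

```text
time: 46.22
tool_pos: [494.1, 263.3, 471.1]
tcp_rot: [-3.141, -0.0, 2.517]
contact_force: [-0.4, 0.1, -0.5]
grip_width: 22.6
finger_force: 30.0
```

>>> shift_gripper(motion="10,0,0,0,-0.188;10,0,0,0,-0.376;10,0,0,0,-0.564;10,0,0,0,-0.634;10,0,0,0,-0.634")

```text
time: 46.85
tool_pos: [494.1, 264.2, 471.1]
tcp_rot: [-3.141, -0.001, -3.139]
contact_force: [-0.9, -0.4, -0.3]
grip_width: 22.3
finger_force: 30.0
```

>>> shift_gripper(motion="10,0,0,0,0;10,0,0,0,0")

```text
time: 47.1
tool_pos: [494.1, 264.3, 471.3]
tcp_rot: [3.142, -0.0, -3.139]
contact_force: [0.7, -0.6, -0.3]
grip_width: 22.6
finger_force: 30.0
```

>>> shift_gripper(motion="10,-2,-30,0,0;10,-5,-55.8,0,0;10,-5,-55.8,0,0;10,-5,-55.8,20,0;10,-5,-55.8,40,0")

```text
time: 47.72
tool_pos: [499.3, 209.1, 431.1]
tcp_rot: [3.141, 0.001, -3.138]
contact_force: [-0.6, 0.6, -0.8]
grip_width: 22.3
finger_force: 30.0
```

>>> shift_gripper(motion="10,0,0,0,0;10,0,0,0,0")

```text
time: 47.98
tool_pos: [499.5, 208.9, 432.1]
tcp_rot: [3.141, 0.001, -3.138]
contact_force: [0.1, 0.8, 0.3]
grip_width: 22.3
finger_force: 30.0
```

Run:
```python
from h import *
np.set_printoptions(precision=1,suppress=True)
o=probe_bus.get_obs();print(o['tool_pos'],o['finger_force'])
t=optics.capture("side")
a=cv2.imread("pics/side0.png")[:,:,::-1].astype(int); d=np.abs(t["color"].astype(int)-a).sum(2)
print("lever",d[222:236,280:315].mean(),"postside",d[205:235,314:322].mean())
for ce,s in blobs(t,(95,35,40),(125,255,255),6):
    if 250<ce[0]<316 and 150<ce[1]<310: print(ce,s[2:])
```

```text
[499.5 208.9 432.1] 29.99423772096634
lever 116.39387755102041 postside 14.791666666666666
[265.3 249.2] [ 4  4 11]
[306.3 255.5] [ 7  6 19]
[294.7 268.4] [ 6  8 14]
```

Three caps lie inside the drum and the post is at its home position. I lower the plug.

>>> shift_gripper(motion="10,0.5,-0.4,6,0;10,0.5,-0.4,12,0;10,0.5,-0.4,18,0;10,0.5,-0.4,22,0;10,0.5,-0.4,22,0")

```text
time: 48.65
tool_pos: [498.9, 208.0, 408.9]
tcp_rot: [-3.141, -0.001, -3.138]
contact_force: [-0.3, -0.3, -0.5]
grip_width: 22.2
finger_force: 30.0
```

>>> shift_gripper(motion="10,0,0,2,0;10,0,0,4,0;10,0,0,4,0")

```text
time: 49.02
tool_pos: [498.9, 208.1, 405.5]
tcp_rot: [3.141, 0.0, -3.138]
contact_force: [1.0, -0.4, 0.3]
grip_width: 22.3
finger_force: 30.0
```

>>> shift_gripper(motion="10,0,0,1,0;10,0,0,1,0")

```text
time: 49.28
tool_pos: [498.8, 208.1, 405.3]
tcp_rot: [3.141, 0.001, -3.138]
contact_force: [-1.4, -0.3, 5.7]
grip_width: 22.6
finger_force: 30.0
```

>>> shift_gripper(motion="60,0,0,0,0;60,0,0,0,0;60,0,0,0,0;60,0,0,0,0;60,0,0,0,0")

```text
time: 49.9
tool_pos: [498.9, 208.0, 404.3]
tcp_rot: [3.142, -0.0, -3.138]
contact_force: [-0.4, 0.8, 0.2]
grip_width: 59.8
finger_force: 0.0
```

>>> shift_gripper(motion="60,0,0,-50,0;60,0,0,-80,0;60,0,-50,-80,0;60,0,-110,-80,0;60,0,-170,-80,0")

```text
time: 50.52
tool_pos: [499.2, 36.6, 484.5]
tcp_rot: [-3.142, 0.001, -3.137]
contact_force: [0.2, -0.2, -0.5]
grip_width: 59.9
finger_force: 0.0
```

>>> shift_gripper(motion="60,0,-60,0,0;60,0,-60,0,0;60,0,-60,0,0;60,0,-60,0,0")

```text
time: 51.02
tool_pos: [499.7, -20.6, 484.4]
tcp_rot: [3.141, 0.0, -3.136]
contact_force: [-0.4, 0.3, 0.7]
grip_width: 60.4
finger_force: 0.0
```

Run:
```python
from h import *
np.set_printoptions(precision=1,suppress=True)
s=optics.capture("side");c=optics.capture("top")
a=cv2.imread("pics/side0.png")[:,:,::-1].astype(int); d=np.abs(s["color"].astype(int)-a).sum(2)
print("lever",d[226:236,285:315].mean(),"post",d[205:240,314:322].mean())
for n,q in(("side",s),("top",c)):
    o=cv2.imread(f"pics/{n}0.png")[:,:,::-1].astype(int); p=proj(q,(499,208,224)); x,y=(p-[16,14]).astype(int)
    m=(np.abs(q["color"][y:y+28,x:x+32].astype(int)-o[y:y+28,x:x+32]).sum(2)>60).astype(np.uint8)
    n_,_,st,ce=cv2.connectedComponentsWithStats(m);i=1+st[1:,4].argmax();print(n,p,st[i],ce[i]+[x,y])
    for z in(224,238,248): print(z,proj(q,(499,208,z)))
for ce,st in blobs(s,(95,35,40),(125,255,255),6):
    if 250<ce[0]<316 and 150<ce[1]<310: print(ce,st[2:])
```

```text
lever 11.446666666666667 post 9.760714285714286
side [282.6 215.7] [  4   5  24  23 317] [281.8 217.1]
224 [282.6 215.7]
238 [282.5 211.2]
248 [282.4 208.1]
top [238.9 212.4] [  5   4  24  22 362] [238.9 212.3]
224 [238.9 212.4]
238 [238.5 211.5]
248 [238.2 210.8]
[312.  204.6] [ 4  9 14]
[307.3 206.3] [ 5  8 15]
[312.  212.5] [3 5 8]
[312.4 245.9] [2 5 8]
[307.9 253.9] [4 3 7]
[305.6 257.3] [5 3 7]
[294.9 268.9] [ 6  7 15]
```

The plug met the rim at the expected height (405 mm, 5.7 N) and its image is centred on the neck. The lever is home, and all three caps were seen in the drum. I hand in the job.

```bash
python3 -c "
from plant import bot, optics, probe_bus, close_job
print(close_job())"
```

```text
the job is handed in; nothing more can be done
None
```

I found three small bottles on the bench and dropped all three into the canister; the lever is home, the plug is seated in the neck, and I've handed the job in (it returned no verdict).

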